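# Put four parts back into their own trays

### The arm

A 6-joint arm with a two-finger parallel gripper is mounted at the origin on a cart in front of the work surface, level with it; the furniture and walls round the work are solid. World frame = base frame: x ahead of the robot, y to its left, z up, the work surface at z = 0. Lengths are in m, angles in rad, forces in N, time in s.
With the tool pointing down it reaches from about 0.35 to 0.8 m from the base axis. Payload 7.3 kg.
Tool frame: the origin (TCP) lies between the finger pads; the fingertips stand 25 mm ahead of it and the grasp point (between the pads) lies 6 mm ahead of it (r.tip_extent is the distance from the TCP to the fingertips, in m); z points along the fingers, y is the line along which they close (so a half turn about z gives the same grasp; the last joint's range is limited). The gripper opens to 85 mm and grips with 20 to 120 N. Pads are 22 mm wide; open, the fingers measure 114 mm over their backs; the gripper's body (76 mm by 85 mm) begins 54 mm behind the grasp point. The pads swing forward as they close: fully open they stand 13 mm farther back than shut.
Start: joints at [1.052, 0.342, 1.524, -0, 1.275, -0.146], TCP at [0.191, 0.489, 0.256] pointing down, gripper open.
Joint ranges: [-2.53, 2.53], [-0.77, 2.02], [0.04, 2.7], [-1, 4.14], [0.28, 2.66], [-3.11, 3.11]. Speed limits (rad/s): [2.57, 2.57, 3.14, 3.14, 3.14, 3.14].

### API

Orientations are given as a unit quaternion [x, y, z, w].
In Python, from workcell import r, command_gripper, optics gives the robot as it stands. The module is installed in compiled form; this text tells all that it offers. Calls block until the motion is done:
- r.reach(position, orientation): joint-space move of the TCP to a pose.
- r.move_straight(position, orientation=None, speed=0.15, max_force=None): straight line of the TCP; orientation=None keeps the orientation; speed is the mean speed in m/s. With max_force (N) it stops when the force on the tool has changed by that much, and returns True; else False.
- r.movej(angles): joint-space move.
- command_gripper(opening, force=None): finger opening in m; force is the grip in N (None keeps the last); returns when the fingers have stopped.
- r.hold(seconds).
- r.solve_ik(position, orientation): joint angles nearest the present ones, or None.
- r.read_state(): the state.
- optics.get_image(name): name is "scene" or "top"; returns (picture, depth): 400x640x3 uint8, red, green, blue; 400x640 float32, m along the optical axis (not along the pixel's ray), 0 where there is no reading.
- optics.camera_model(name): a dict with "K" (3x3 intrinsics, pixels), "R" (3x3) and "t" (3): a world point X has camera coordinates R X + t. Camera axes: x right, y down, z forward; pixel columns grow to the right and rows downward; lengths in m; the calibration is good to about 2 mm. A picture is of the moment at which its call begins. camera_model takes no time and is no camera call.
A pose or a line that the arm cannot do raises r.PlanningError and nothing moves.
- r.finish_job(): hands the job in; it is judged then, once.
The state is a dict: "time_s": time; "joint_positions": joint angles; "dq": joint speeds; "tau": joint torques, N m; "eef_pos": TCP position; "eef_rot": TCP orientation; "contact_force": force on the tool from outside, world axes, zero at the start; "torque": the same for the moment, N m; "grip_width": finger opening in m; "grip_force": force on a finger pad.
Only numpy, scipy, OpenCV 4.12 (cv2) and the standard library are available. Lean on these libraries where they do the work, as an engineer would, in place of code of your own. Each camera call takes 0.05 s, during which the arm holds its last target. There are 200 camera calls.

### The job

The parts on the bench stand in one another's trays. Put each into its own: the coil bobbin into the plain round dish, the white insulator into the round dish with the handle, the vee block into the square tray and the small steel block into the long tray; use the cork mat to park a part when you need a free spot. Stand each part by itself, flat on the floor of its tray, in the middle and upright, and never let a part topple on the way.

Things in the scene. Friction and masses are not known exactly. Their poses are not given: they have to be found in the camera images.
- bobbin_centre (a point): coil bobbin standing upright: copper winding 45 mm in diameter between two dark flanges 56 mm in diameter and 3 mm thick, 48 mm tall in all, 0.12 kg. The point is its centre, 24 mm above its underside; z along its axis, up. The winding or the flanges may be gripped. Home: the round dish without a handle. At the start it stands in the square or the long tray.
- insulator_centre (a point): white ribbed porcelain insulator standing upright: 40 mm in diameter, 54 mm tall, 0.06 kg. The point is its centre, 27 mm above its underside; z along its axis, up. Home: the dish with the handle. At the start it stands in the square or the long tray.
- vee_block_centre (a point): grey steel vee block, 50 mm (its x) by 60 mm (its y) by 45 mm tall, 0.42 kg, with an open V groove along y in its top; its outer sides are flat and upright, and it is best gripped across x (50 mm). The point is the centre of its bounding box, 22.5 mm above its underside. Home: the square tray. At the start it stands in one of the two dishes.
- steel_block_centre (a point): plain grey steel packing block, 32 mm (its x) by 45 mm (its y) by 28 mm tall, 0.3 kg. The point is its centre, 14 mm above its underside. Home: the long tray. At the start it stands in one of the two dishes.
- round_dish: plain round dish without handle, 98 mm in outer diameter, 92 mm inside. Its floor is 5 mm thick, so a thing in it stands at 5 mm above the bench; round the edge runs a lip 3 mm wide that rises 3 mm above the floor (8 mm above the bench). Light wood, screwed to the bench. Origin: centre of the underside, on the bench top (z = 0); z up.
- handled_dish: round dish, 98 mm in outer diameter, 92 mm inside, with a flat handle 28 mm wide that sticks out 30 mm from its rim toward its -x and has a dark hole. Its floor is 5 mm thick, so a thing in it stands at 5 mm above the bench; round the edge runs a lip 3 mm wide that rises 3 mm above the floor (8 mm above the bench). Light wood, screwed to the bench. Origin: centre of the underside, on the bench top (z = 0); z up; the origin is on the axis of the round part.
- square_tray: square tray, 90 x 90 mm outside, 84 x 84 mm inside. Its floor is 5 mm thick, so a thing in it stands at 5 mm above the bench; round the edge runs a lip 3 mm wide that rises 3 mm above the floor (8 mm above the bench). Light wood, screwed to the bench. Origin: centre of the underside, on the bench top (z = 0); z up.
- long_tray: long tray, 122 mm (its x) by 70 mm (its y) outside, 116 x 64 mm inside. Its floor is 5 mm thick, so a thing in it stands at 5 mm above the bench; round the edge runs a lip 3 mm wide that rises 3 mm above the floor (8 mm above the bench). Light wood, screwed to the bench. Origin: centre of the underside, on the bench top (z = 0); z up.
- mat: square cork mat, 90 x 90 mm and 3 mm thick, fixed to the bench, empty at the start: the free spot where a thing can be parked. Origin: centre of its underside, on the bench top (z = 0). The trays and dishes stand in a row along y in any order, with the mat at the right-hand end of the row, all centres at least 145 mm apart; only things up to 30 mm tall (bolts, a chisel, a punch, a bush) lie between them.
There are look-alikes about, which are no part of the job. Leave any pink look-alike of the part that bears insulator_centre alone.

How it is judged:
At the end, for the whole second after the job is handed in: Bobbin in the round dish, insulator in the handled dish, vee block in the square tray, steel block in the long tray: each within 15 mm of the tray's centre seen from above, flat on its floor (height within about 2.5 mm), upright within 0.1 rad, released and at rest (horizontal distance between bobbin_centre and round_dish below 0.015 m and z of bobbin_centre in the frame of round_dish between 0.025 and 0.0315 m and angle between each of bobbin_centre, insulator_centre, vee_block_centre, steel_block_centre's own z axis and vertical below 0.1 rad and linear speed of each of bobbin, insulator, vee_block, steel_block below 0.02 m/s and contact force between the fingers and bobbin below 0.05 N and horizontal distance between insulator_centre and handled_dish below 0.015 m and z of insulator_centre in the frame of handled_dish between 0.028 and 0.0345 m and contact force between the fingers and insulator below 0.05 N and horizontal distance between vee_block_centre and square_tray below 0.015 m and z of vee_block_centre in the frame of square_tray between 0.0235 and 0.03 m and contact force between the fingers and vee_block below 0.05 N and horizontal distance between steel_block_centre and long_tray below 0.015 m and z of steel_block_centre in the frame of long_tray between 0.015 and 0.0215 m and contact force between the fingers and steel_block below 0.05 N); the robot touches nothing.
It fails at once if a part is toppled (leans more than 0.7 rad) (angle between any of bobbin_centre, insulator_centre, vee_block_centre, steel_block_centre's own z axis and vertical above 0.7 rad).
It also fails if it takes over 131 s, if anything falls off the work surface, if the arm or the gripper's body presses on something with over 40 N, if the wrist force passes 120 N, or if a joint passes its speed limit or range.

## Working session

There is one attempt and no reset: what is moved stays moved. The work goes in short steps, each a Python script; the robot and the scene stay as the last script left them, time stands still between calls to the robot, and variables do not carry over. Pictures are saved under pics/ and viewed, at most 14 in all, crops included, and the job is handed in when it is done.

```bash
mkdir -p pics
python3 - <<'E'
from workcell import r, command_gripper, optics
import cv2,numpy as np
for n in("scene","top"):
    p,d=optics.get_image(n); m=optics.camera_model(n)
    cv2.imwrite(f"pics/{n}0.png",p[:,:,::-1]); np.savez(f"{n}0.npz",p=p,d=d,**m)
    print(n,m["K"].round(1).tolist(),m["R"].round(3).tolist(),m["t"].round(3).tolist(),d.min(),d.max())
s=r.read_state();print(s["time_s"],s["eef_rot"],r.tip_extent)
E
```

```text
scene [[455.0, 0.0, 319.8], [0.0, 455.0, 195.6], [0.0, 0.0, 1.0]] [[0.804, -0.594, -0.018], [-0.394, -0.511, -0.764], [0.444, 0.622, -0.645]] [-0.421, 0.28, 0.973] 0.0 3.9998019
top [[452.1, 0.0, 314.9], [0.0, 452.1, 199.2], [0.0, 0.0, 1.0]] [[0.019, -1.0, 0.015], [-0.998, -0.02, -0.051], [0.052, -0.014, -0.999]] [0.028, 0.542, 1.442] 0.0 2.4210675
0.1 [ 1.85325022e-01  9.82677048e-01 -6.36843774e-04 -2.22416112e-04] 0.025
```

View pics/scene0.png

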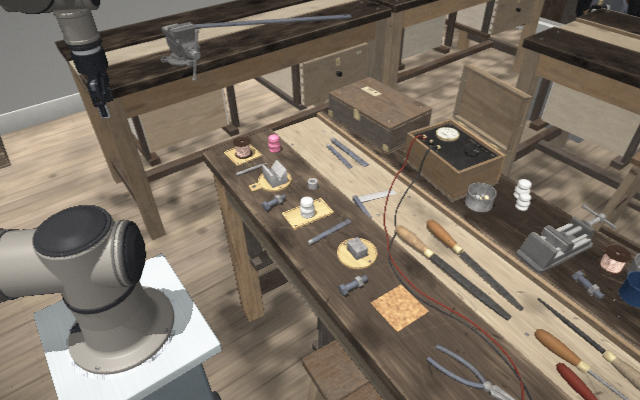

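View pics/top0.png

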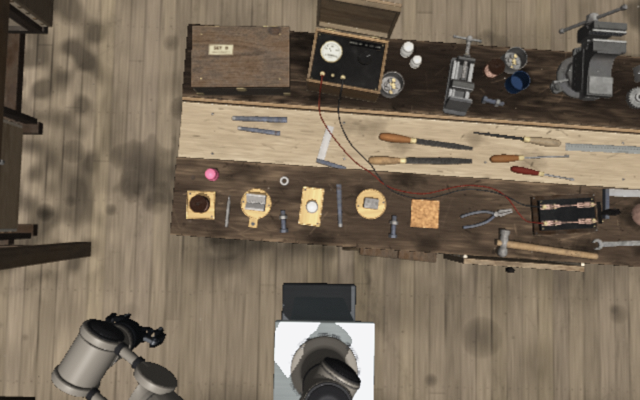

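The top view shows, left to right:
- dark bobbin in the square tray at (200,203)
- vee block in the handled dish at (256,202)
- insulator in the long tray at (312,207)
- steel block in the round dish at (371,204)
- empty mat at (425,214)

Look-alikes for the insulator are the pink one at (211,174) and the white bottles at the back (407,48) and (416,62). Only the white one at (312,207) stands in a tray. I'll measure these and check them in one enlarged crop.

```bash
cat > h.py <<'E'
import numpy as np,cv2
def ray(m,uv,z):
    """pixel(s) -> world xy on plane height z"""
    uv=np.atleast_2d(np.asarray(uv,float)); R,t=m["R"],m["t"]
    c=-R.T@t; d=(R.T@np.linalg.inv(m["K"])@np.c_[uv,np.ones(len(uv))].T).T
    return (c+d*((z-c[2])/d[:,2])[:,None])[:,:2]
E
python3 - <<'E'
from h import *
T=np.load("top0.npz"); p=T["p"]; hsv=cv2.cvtColor(p,cv2.COLOR_RGB2HSV)
ys,xs=slice(160,245),slice(175,450)
m=np.zeros(p.shape[:2],np.uint8)
m[ys,xs]=((hsv[ys,xs,1]>75)&(hsv[ys,xs,2]>150)).astype(np.uint8)*255
m[:185]=0
m=cv2.morphologyEx(m,cv2.MORPH_CLOSE,np.ones((3,3)))
cs,_=cv2.findContours(m,cv2.RETR_EXTERNAL,cv2.CHAIN_APPROX_NONE)
for c in cs:
    if cv2.contourArea(c)<200: continue
    w=ray(T,c[:,0],.008)*1000
    (cx,cy),(a,b),an=cv2.minAreaRect(w.astype(np.float32))
    (ex,ey),rad=cv2.minEnclosingCircle(w.astype(np.float32))
    print("tray px",cv2.boundingRect(c),"rect",np.round([cx,cy,a,b,an],1),"circ",np.round([ex,ey,rad],1))
# tops by depth
R,t,K=T["R"],T["t"],T["K"]; d=T["d"]
v,u=np.mgrid[:400,:640]; P=np.stack([(u-K[0,2])/K[0,0]*d,(v-K[1,2])/K[1,1]*d,d],-1)
W=(P-t)@R; 
print("bench z",np.median(W[225:232,330:335,2]),"mat z",np.median(W[208:220,418:432,2]))
h=((W[...,2]>.022)&(d>0)).astype(np.uint8); h[:160]=0;h[245:]=0;h[:,:175]=0;h[:,450:]=0
n,l,st,ce=cv2.connectedComponentsWithStats(h)
for i in range(1,n):
    if st[i,4]<15: continue
    q=W[l==i]; (cx,cy),(a,b),an=cv2.minAreaRect((q[:,:2]*1000).astype(np.float32))
    print("blob px",ce[i].round(1),st[i,4],"z95",np.percentile(q[:,2],95).round(4),"rect mm",np.round([cx,cy,a,b,an],1))
cv2.imwrite("pics/crop0.png",cv2.resize(p[165:245,180:445,::-1],None,fx=3,fy=3,interpolation=cv2.INTER_CUBIC))
E
```

```text
tray px (410, 199, 30, 29) rect [ 503.1 -317.9   90.7   90.2   87.7] circ [ 502.1 -317.9   60.5]
tray px (186, 191, 29, 28) rect [516.9 407.2  87.   90.2   1.2] circ [516.  406.8  61.7]
tray px (356, 189, 30, 30) rect [ 531.1 -142.2   94.    94.2    1.1] circ [ 530.8 -142.1   49.1]
tray px (241, 188, 31, 40) rect [513.9 224.7 121.2  97.   22. ] circ [510.5 233.2  63.3]
tray px (298, 186, 27, 41) rect [519.2  50.4  71.4 123.9  83.6] circ [519.   50.9  68.5]
bench z 0.0014072340445391524 mat z 0.003474031579981103
blob px [210.8 174.4] 124 z95 0.0558 rect mm [612.5 369.4  34.9  34.3   2.6]
blob px [283.  182.9] 15 z95 0.0268 rect mm [591.4 141.7  21.4  11.3  69.3]
blob px [197.3 203.7] 255 z95 0.0581 rect mm [518.3 404.6  53.4  52.6   2.5]
blob px [254.9 202.2] 314 z95 0.0539 rect mm [526.4 228.5  60.8  50.1  85.1]
blob px [370.6 203.3] 148 z95 0.0381 rect mm [ 530.8 -139.3   45.9   32.1   83.3]
blob px [311.2 206.8] 126 z95 0.0629 rect mm [515.9  49.6  36.   38.2  46. ]
blob px [394.  222.8] 18 z95 0.028 rect mm [ 469.6 -214.1   13.4   18.7   59.4]
blob px [282.7 229.5] 18 z95 0.0281 rect mm [441.6 138.1  12.5  19.3  57.8]
blob px [392.6 235.5] 18 z95 0.0283 rect mm [ 431.  -211.8   12.7   16.3    1.2]
```

View pics/crop0.png

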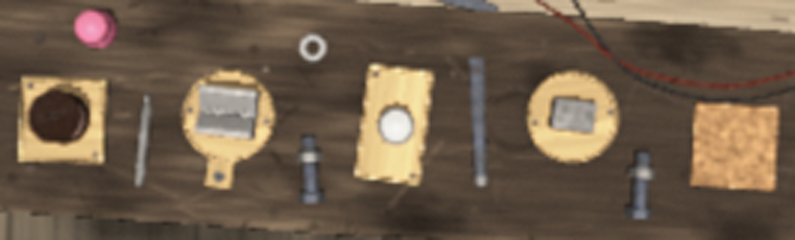

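All sizes match the description: bobbin 53 mm wide, vee 61x50, steel 46x32, insulator 37, mat 90. The crop confirms the assignment: the white disc at crop (396,126) is the insulator, and the pink one at (95,28) stays untouched. The parts form a 4-cycle, so bobbin→mat, vee→square, insulator→handled, steel→long, bobbin→round. I'll make the final centre fits and the first move.

```bash
cat >> h.py <<'E'
from scipy.optimize import least_squares
from scipy.spatial.transform import Rotation as Ro
def dish_centre(m):
    hsv=cv2.cvtColor(m["p"],cv2.COLOR_RGB2HSV)
    k=((hsv[...,1]>75)&(hsv[...,2]>150)).astype(np.uint8); k[:185]=0;k[232:]=0;k[:,:236]=0;k[:,276:]=0
    c=max(cv2.findContours(k,cv2.RETR_EXTERNAL,cv2.CHAIN_APPROX_NONE)[0],key=cv2.contourArea)
    w=ray(m,c[:,0],.008); w=w[w[:,0]>.495]
    return least_squares(lambda q:np.hypot(*(w-q[:2]).T)-q[2],[.53,.23,.049]).x
def parts(m,boxes):
    R,t,K,d=m["R"],m["t"],m["K"],m["d"]; v,u=np.mgrid[:400,:640]
    z=((np.stack([(u-K[0,2])/K[0,0]*d,(v-K[1,2])/K[1,1]*d,d],-1)-t)@R)[...,2]
    o={}
    for n,(u0,v0,H) in boxes.items():
        k=(z>H-.006)&(d>0)&(z<H+.02)&(abs(u-u0)<16)&(abs(v-v0)<16)
        px=np.c_[u[k],v[k]]; w=ray(m,px,H); (a,b),s,an=cv2.minAreaRect((w*1000).astype(np.float32))
        o[n]=(w.mean(0).round(4),np.round([a,b,*s,an],1))
    return o
def down(a):
    y=np.array([np.cos(a),np.sin(a),0]); z=np.array([0,0,-1.])
    return Ro.from_matrix(np.c_[np.cross(y,z),y,z]).as_quat()
HI=.17
def pick(r,g,xy,a,z,op,first=False,force=50):
    q=down(a); g(op)
    (r.reach if first else r.move_straight)([*xy,HI],q,**({} if first else dict(speed=.25)))
    hit=r.move_straight([*xy,z+.03],speed=.15); hit=r.move_straight([*xy,z],speed=.05,max_force=8)
    g(0.0,force); s=r.read_state(); print("grip",s["grip_width"].__round__(4),s["grip_force"],"hit",hit,s["eef_pos"])
    r.move_straight([*xy,HI],speed=.15); s=r.read_state()
    print("lift",round(s["grip_width"],4),s["grip_force"],"t",s["time_s"],"F",np.round(s["contact_force"],2))
def place(r,g,xy,a,z,op):
    q=down(a); r.move_straight([*xy,HI],q,speed=.22)
    r.move_straight([*xy,z+.012],speed=.13); hit=r.move_straight([*xy,z-.002],speed=.02,max_force=4)
    s=r.read_state(); print("down",hit,"z err",s["eef_pos"][2]-z)
    g(op); r.move_straight([*xy,HI],speed=.13); print("t",r.read_state()["time_s"])
E
python3 - <<'E'
from h import *
from workcell import r, command_gripper as g, optics
T=dict(np.load("top0.npz"))
print("handled",dish_centre(T).round(4))
for k,v in parts(T,dict(bob=(198,203,.053),vee=(255,202,.05),ins=(311,207,.059),steel=(371,203,.033))).items(): print(k,*v)
for xy,a in (([.518,.405],0),([.527,.228],-.085),([.531,-.14],-.117),([.503,-.318],0)):
    for s in (0,np.pi): 
        j=r.solve_ik([*xy,.035],down(a+s)); print(xy,s,None if j is None else np.round(j,2))
E
```

```text
handled [0.5308 0.2299 0.0406]
bob [0.5175 0.4055] [518.3 404.5  53.2  52.8   1.8]
vee [0.5263 0.2281] [526.5 228.4  60.1  49.8  84.8]
ins [0.5151 0.0498] [514.9  49.7  30.9  28.7  46.1]
steel [ 0.5305 -0.1387] [ 530.7 -139.1   45.8   32.    84. ]
[0.518, 0.405] 0 [ 0.55  0.8   1.36 -0.    0.98  0.55]
[0.518, 0.405] 3.141592653589793 [ 0.55  0.8   1.36 -0.    0.98 -2.59]
[0.527, 0.228] 0 [ 0.27  0.69  1.63 -0.    0.83  0.36]
[0.527, 0.228] 3.141592653589793 [ 0.27  0.69  1.63 -0.    0.83 -2.78]
[0.531, -0.14] 0 [-0.4   0.65  1.7  -0.    0.79 -0.28]
[0.531, -0.14] 3.141592653589793 [-0.4   0.65  1.7  -0.    0.79  2.86]
[0.503, -0.318] 0 [-0.69  0.71  1.56 -0.    0.86 -0.69]
[0.503, -0.318] 3.141592653589793 [-0.69  0.71  1.56 -0.    0.86  2.45]
```

Run:
```python
from h import *
from workcell import r, command_gripper as g, optics
T=dict(np.load("top0.npz"))
hsv=cv2.cvtColor(T["p"],cv2.COLOR_RGB2HSV)
for nm,u0 in(("handled",256),("round",371)):
    k=((hsv[...,1]>75)&(hsv[...,2]>150)).astype(np.uint8); k[:185]=0;k[235:]=0;k[:,:u0-20]=0;k[:,u0+20:]=0
    k=cv2.morphologyEx(k,cv2.MORPH_CLOSE,np.ones((3,3)))
    c=cv2.convexHull(max(cv2.findContours(k,cv2.RETR_EXTERNAL,cv2.CHAIN_APPROX_NONE)[0],key=cv2.contourArea))
    w=ray(T,c[:,0],.008); w=w[w[:,0]>.505]
    print(nm,least_squares(lambda q:np.hypot(*(w-q[:2]).T)-q[2],[.53,w[:,1].mean(),.049]).x.round(4),least_squares(lambda q:np.hypot(*(w-q).T)-.0475,[.53,w[:,1].mean()]).x.round(4))
pick(r,g,[.5175,.4055],0,.036,.080,first=True)
```

```text
handled [0.525  0.2292 0.049 ] [0.5267 0.2295]
round [ 0.5301 -0.1417  0.0488] [ 0.5314 -0.1419]
grip 0.0536 51.37171983718872 hit False [0.51786362 0.40567493 0.03694553]
lift 0.0534 52.49228060245514 t 4.65 F [-1.57 -0.32 -0.67]
```

Run:
```python
from h import *
from workcell import r, command_gripper as g, optics
p,d=optics.get_image("scene"); m=optics.camera_model("scene")
X=m["R"]@np.array([.5175,.4055,.15])+m["t"]; uv=(m["K"]@X)[:2]/X[2]; print(uv)
u,v=uv.astype(int); cv2.imwrite("pics/s1.png",cv2.resize(p[v-40:v+50,u-55:u+55,::-1],None,fx=5,fy=5,interpolation=cv2.INTER_CUBIC))
```

```text
[236.52477949 113.20471111]
```

View pics/s1.png

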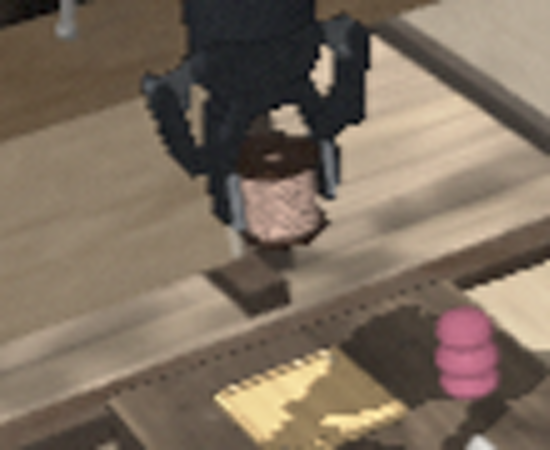

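The bobbin (crop centre ~(280,190)) hangs upright, held by its upper flange, and the square tray (310,395) is empty. Next is the mat, then the vee block.

Run:
```python
from h import *
from workcell import r, command_gripper as g, optics
place(r,g,[.503,-.318],0,.034,.080)
pick(r,g,[.5265,.2283],-.09,.035,.080)
for n in("scene","top"):
    p,d=optics.get_image(n); np.savez(n+"1.npz",p=p,d=d,**optics.camera_model(n))
    if n=="scene": a=cv2.resize(p[110:340,200:440,::-1],None,fx=2.2,fy=2.2)
cv2.imwrite("pics/s2.png",a)
```

```text
down True z err 0.0009484551998539953
t 11.375
grip 0.0492 52.998472976032645 hit False [0.5274237  0.22841907 0.03573139]
lift 0.0496 52.504957508062944 t 16.9583 F [-0.41 -0.52 -5.31]
```

View pics/s2.png

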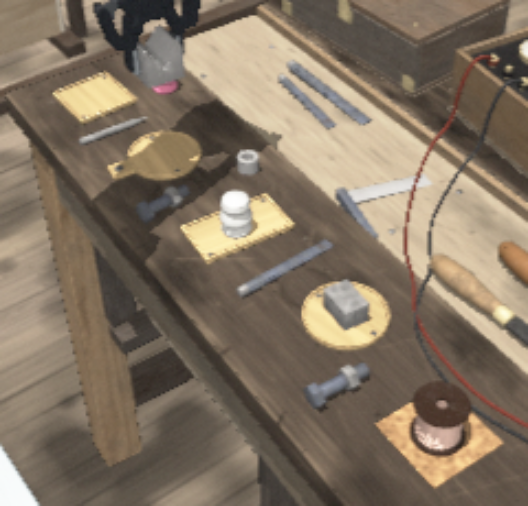

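The bobbin stands upright on the mat at (438,415), and the vee block is held level. Next I'll place the vee in the square tray and pick the insulator.

Run:
```python
from h import *
from workcell import r, command_gripper as g, optics
place(r,g,[.517,.407],-.02,.035,.080)
pick(r,g,[.515,.0500],0,.038,.070,force=35)
p,d=optics.get_image("top"); T=dict(p=p,d=d,**optics.camera_model("top")); np.savez("top2.npz",**T)
print(parts(T,dict(vee=(200,203,.05),bob=(425,214,.051))))
cv2.imwrite("pics/t2.png",cv2.resize(p[165:245,180:445,::-1],None,fx=3,fy=3,interpolation=cv2.INTER_CUBIC))
p,d=optics.get_image("scene")
cv2.imwrite("pics/s3.png",cv2.resize(p[110:340,200:440,::-1],None,fx=2.2,fy=2.2))
```

```text
down True z err 0.0007399206192909707
t 21.3
grip 0.0358 34.49479238362983 hit False [0.51529619 0.04999614 0.03872934]
lift 0.0359 35.016298606060445 t 26.175 F [ 0.2  -0.07 -0.94]
{'vee': (array([0.516 , 0.4069]), array([515.3, 406.7,  46.9,  61.9,   1.1])), 'bob': (array([ 0.5005, -0.3178]), array([ 5.012e+02, -3.178e+02,  5.360e+01,  5.050e+01,  4.000e-01]))}
```

View pics/t2.png

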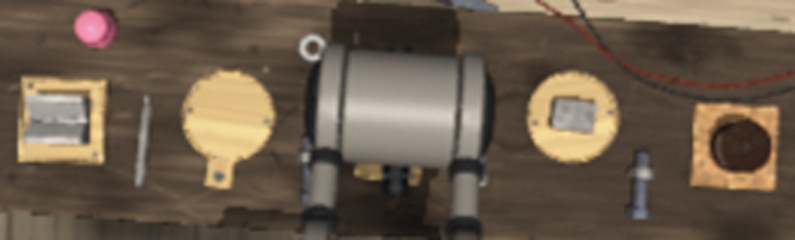

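View pics/s3.png

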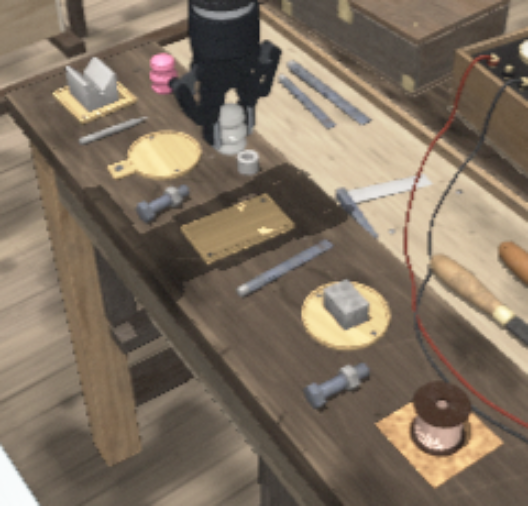

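The vee block is centred in the square tray (crop (57,118), measured within 2 mm). The insulator is held upright and the handled dish is free. Continuing with insulator→handled dish, steel→long tray, bobbin→round dish.

Run:
```python
from h import *
from workcell import r, command_gripper as g, optics
place(r,g,[.526,.2293],0,.038,.070)
pick(r,g,[.5306,-.1390],-.11,.032,.070)
p,d=optics.get_image("top"); T=dict(p=p,d=d,**optics.camera_model("top"))
print(parts(T,dict(ins=(256,202,.059))))
place(r,g,[.519,.0506],-.11,.032,.075)
pick(r,g,[.5010,-.3178],0,.034,.080)
for n in("scene","top"):
    p,d=optics.get_image(n)
    cv2.imwrite(f"pics/{n}4.png",cv2.resize(p[110:340,200:440,::-1],None,fx=2.2,fy=2.2))
print(parts(dict(p=p,d=d,**optics.camera_model("top")),dict(ins=(256,202,.059),steel=(312,207,.033))))
```

```text
down True z err 0.0007678335621164878
t 30.475
grip 0.0312 50.77827215194702 hit False [ 0.53134047 -0.13921499  0.03268772]
lift 0.031 49.86286282539368 t 35.4333 F [ 0.57  0.22 -4.04]
{'ins': (array([0.5245, 0.2281]), array([524.3, 228.7,  30.7,  25. ,  27.9]))}
down True z err 0.0006816138347712913
t 39.8833
grip 0.0533 51.4104688167572 hit False [ 0.50131231 -0.31799215  0.03489172]
lift 0.0531 52.620742321014404 t 44.775 F [-0.19  0.47 -0.71]
{'ins': (array([0.5239, 0.2289]), array([523.9, 228.8,  28.7,  30.7,  46.4])), 'steel': (array([0.5168, 0.0502]), array([516.8,  50.3,  44.5,  31.9,  84. ]))}
```

View pics/scene4.png

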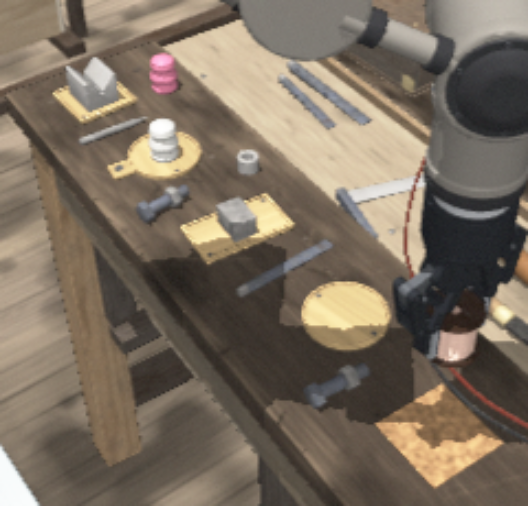

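The vee block, insulator and steel block stand upright and central in their own trays, the round dish (345,315) is free, and the bobbin is in hand. I'll place it and check.

Run:
```python
from h import *
from workcell import r, command_gripper as g, optics
place(r,g,[.531,-.1418],0,.036,.080)
r.reach([.40,-.35,.28],down(0)); r.hold(.5)
p,d=optics.get_image("top"); T=dict(p=p,d=d,**optics.camera_model("top"))
for k,v in parts(T,dict(vee=(200,203,.05),ins=(256,202,.059),steel=(312,207,.033),bob=(371,203,.053))).items(): print(k,*v)
cv2.imwrite("pics/t5.png",cv2.resize(p[165:245,180:445,::-1],None,fx=3,fy=3,interpolation=cv2.INTER_CUBIC))
p,d=optics.get_image("scene"); cv2.imwrite("pics/s5.png",cv2.resize(p[110:340,200:440,::-1],None,fx=2.2,fy=2.2))
print(r.read_state()["time_s"])
```

```text
down True z err 0.0008980408141059104
t 49.0417
vee [0.5149 0.4064] [515.3 406.7  46.9  61.8   1.1]
ins [0.5238 0.2288] [524.6 228.1  28.   31.1   1.1]
steel [0.5169 0.0504] [516.8  50.3  44.5  31.9  84. ]
bob [ 0.5286 -0.1419] [ 529.1 -142.2   53.1   53.5   45.9]
50.6917
```

View pics/t5.png

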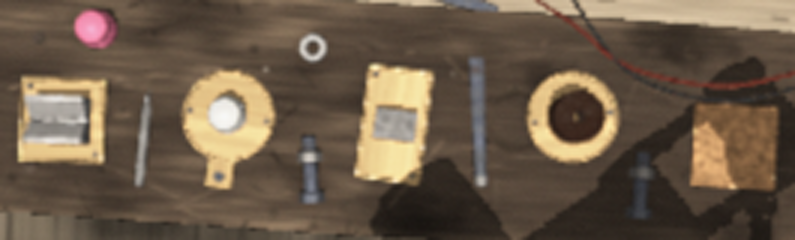

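View pics/s5.png

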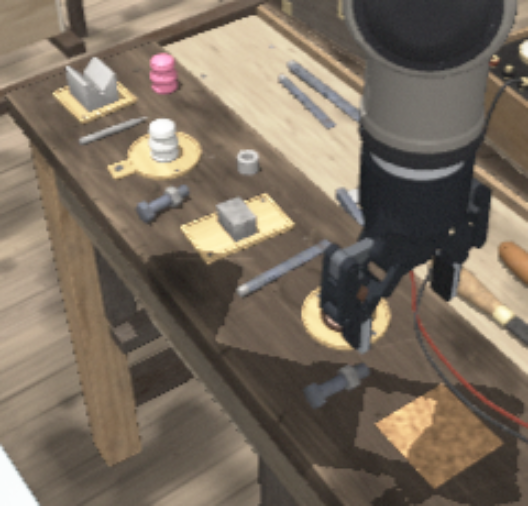

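The top view shows all four parts upright in their own trays, each within about 3 mm of centre, and the arm is clear of them.

```bash
python3 -c "
from workcell import r
print(r.finish_job())"
```

```text
the job is handed in; nothing more can be done
None
```

I handed the job in at about 51 s of the 131 s limit: all four parts stand upright in their own trays, each within about 3 mm of the tray's centre by camera, and the pink look-alike was left alone; `finish_job()` returned no verdict.

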